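# Screw a lens barrel's retaining ring home with a two-pin spanner

## Task

The lens in the barrel on the bench fixture has been cleaned and its retaining ring only started. Take the T-handled two-pin spanner from its stand, engage both pins fully in the ring's holes and turn the ring clockwise until it is fully home against its stop, without touching the glass with the spanner. Then hang the spanner back on its stand and leave the bottle and the lens cap where they are.

Things in the scene. Friction and masses are not known exactly. Their poses are not given: they have to be found in the camera images.
- fixture: round steel base 140 mm across, 12 mm thick, fixed to the bench, with a split collar that clamps a dark round upright lens barrel, 107 mm across, its rim 78 mm above the bench. Origin at the base's underside on the barrel's axis, z up. The barrel is clamped at any angle, so this pose does not tell where the ring's holes are: look or feel for them
- barrel_mouth (a point): point on the barrel's axis, level with the upper face of the retaining ring, 70 mm above the bench and 8 mm below the barrel's rim; axes as the fixture's. The bore above the ring is 88 mm wide
- ring (a joint): bright retaining ring, 86 mm outside, 45 inside, 8 thick, flat face, four round through holes 10 mm wide, 90 deg apart on a 66 mm circle. Joint: rad, grows clockwise seen from above; 2.6 = home against its stop; starts 1.7 to 2.4 short of it. Stiff to turn (0.35 N m all the way), stays where left, does not rise or sink; at the stop the torque rises steeply
- glass: domed lens under the ring, 45 mm of it seen through the ring; the top of the dome is 4.5 mm below the ring's face. Origin on the barrel's axis, 11.5 mm below the ring's face. Fixed; the spanner must not touch it
- spanner: loose steel spanner, 0.2 to 0.35 kg, 78 mm tall: two round-nosed pins 7 mm thick, 7 mm long, point down, 66 mm apart (centres) along its x, from a cross bar 81 x 15 x 10 mm, whose underside rests on the ring's face when the pins are fully in. Above it a 12 mm stem, 45 mm long, and on top a T bar along its y. Origin half-way between the pin tips, z up the stem
- spanner_grip (a point): centre of the spanner's T bar, the place to grasp it from above across its width: bar 124 mm long along the spanner's y, 14 mm wide along its x, 16 mm high, its centre 70 mm above the pin tips; axes as the spanner's
- spanner_pins (a point): point half-way between the spanner's two pin tips (same point and axes as spanner)
- stand: the spanner's grey stand, fixed to the bench: base 90 x 112 x 8 mm, two upright plates 6 mm thick across y, at y = -47 to -41 and 41 to 47 mm, each with an open-topped notch for the T bar: 17 mm wide for its lowest 6 mm, widening to 36 mm at the top, 17 mm above its floor. Stem, cross bar and pins hang free between the plates. Origin under the base's centre, z up
- stand_rest (a point): where the centre of the T bar is when the spanner hangs in the stand, as it does at the start: 94 mm above the bench; the bar lies along y, in the notches, either way round; axes as the stand's. Obstacle near the right-hand place: a fixed grey-white scanner, 280 mm high, at x 0.33 to 0.5, beyond y = -0.37
- the_arm_robot: white bench robot, fixed, idle, standing between the fixture's place and the stand's (which swap sides). Origin at its foot. Its plugs reach 140 mm from the origin towards you, up to 100 mm high, its foot and body 110 mm (up to 180 mm high), its arm 75 mm (up to 600 mm high); 120 mm to either side. Obstacle: carry things across in front of it, x about 0.43
- bottle_centre (a point): centre of a loose white screw-capped bottle, 64 mm across, 150 mm tall, standing on the bench; a bystander
- cap_centre (a point): centre of a loose black lens cap, 46 mm across, 12 mm high, lying on the bench; a bystander

How it is judged:
By the outcome, as a careful person would: the job done as asked, in the order asked, and still so for the second after the job is handed in, with the robot touching nothing.
It also fails if it takes over 64 s, if anything falls off the work surface, if the arm or the gripper's body presses on something with over 40 N, if the wrist force passes 120 N, or if a joint passes its speed limit or range.

## Robot

A 6-joint arm with a two-finger parallel gripper is mounted at the origin on a cart in front of the work surface, level with it; the furniture and walls round the work are solid. World frame = base frame: x ahead of the robot, y to its left, z up, the work surface at z = 0. Lengths are in mm, angles in rad, forces in N, time in s.
With the tool pointing down it reaches from about 275 to 1000 mm from the base axis. Payload 8.4 kg.
Tool frame: the origin (TCP) lies at the very end of the fingers, on their centre line; the grasp point (between the pads) lies 19 mm behind it; z points along the fingers, y is the direction in which the jaws open and shut (so a half turn about z gives the same grasp; the last joint's range is limited). The gripper opens to 85 mm and grips with 20 to 120 N. Pads are 22 mm wide; open, the fingers measure 114 mm over their backs; the gripper's body (76 mm by 85 mm) begins 54 mm behind the grasp point. The pads swing forward as they close: fully open they stand 13 mm farther back than shut.
Start: joints at [1.268, 0.353, 1.633, -0, 1.155, -0.002], TCP at [185.176, 596.94, 231.281] pointing down, gripper open.
Joint ranges: [-2.63, 2.63], [-0.92, 2.1], [0.06, 2.66], [-1.3, 4.44], [0, 2.69], [-3.02, 3.02]. Speed limits (rad/s): [2.22, 2.22, 2.79, 3.14, 3.14, 3.14].

## Interface

Orientations are given as [roll, pitch, yaw] about the fixed x, y, z axes, in that order (R = Rz(yaw) Ry(pitch) Rx(roll)).
In Python, from rig import sense, grab_frame, get_calibration, sign_off, boxes_of, trace gives the robot as it stands.
- The arm moves only by the tool servo_tool, never from a script. Its argument "rows" is a list of rows, each a list of 3 entries, a list of its own where there are three numbers: the finger opening in mm, from 0 to 85.4, then the shift along the tool's x, y, z in mm, then the turn, a rotation vector about the tool's x, y, z in degrees. A call has 1 to 8 rows; each row shifts and turns the commanded pose from where the row before left it, along the tool's axes as they then stand; what a row does not reach is not made up. A row lasts 1/8 s, in which the tool goes at most 62.5 mm and 10.7 degrees, less where a joint would pass 70% of its speed; a pose out of reach is approached as far as the arm can. A call is refused whole if a number of a shift passes 62.5 or a number of a turn 10.7, either way. A call with a gripper value outside its range is refused whole. The fingers move at their own pace and stop on an object; "force" is the grip in N (left out, the last holds). Time passes only in rows, so rows that do not move let the fingers close. It gives the time, the measured TCP pose, the force and the opening at its end, in the units of the state.
- sense(): the state, without advancing time (a new reading comes with each control period).
- grab_frame(name): name is "scene" or "side" or "wrist"; returns the picture (384x512x3 uint8, blue, green, red); there is no depth.
- get_calibration(name): a dict with "intrinsics" (3x3 intrinsics, pixels), "world_to_cam" (4x4, takes a point from world to camera coordinates). Camera axes: x right, y down, z forward; pixel columns grow to the right and rows downward; lengths in mm; the calibration is good to about 2 mm. The wrist camera is an equidistant fisheye: a pixel r from the principal point sees the ray r / f radians off the axis. A picture is of the moment at which its call begins: read the wrist's pose just before it. get_calibration takes no time and is no camera call; for the wrist camera it gives the pose at the moment of the call.
- sign_off(): hands the job in, once; it reports no verdict.
Trained networks look in the newest picture that a camera, given by its name, has taken for a name from the list of things; names that differ only in an ending like _2 or _b are one class to them, and where a whole thing is asked for, a point or a joint stands for the part that bears it (a point fixed in the world has none). Each returns a list of dicts, best first, with "conf" (0 to 1); they miss things now and then, are a little off and sometimes report something else, mostly with a low value. They report only what shows in the picture. A call takes as long as a camera call.
- boxes_of(camera, thing): "centre" ([x, y, z] in mm, in the coordinates of the camera as it stood for that picture, good to about 4 mm: the middle of the surface that is visible of it).
- trace(camera, thing): "mask" (384x512 bool, what is visible of it).
The state is a dict: "clock": time; "qpos": joint angles; "qvel": joint speeds; "joint_efforts": joint torques, N m; "eef_pos": TCP position; "tcp_rot": TCP orientation; "contact_force": force on the tool from outside, world axes, zero at the start; "wrist_torque": the same for the moment, N m; "opening": opening from 0.0 (shut) to 1.0 (fully open).
Only numpy, scipy, OpenCV 4.12 (cv2) and the standard library are available. Lean on these libraries where they do the work, as an engineer would, in place of code of your own. Each camera call takes 0.05 s, during which the arm holds its last target. There are 200 camera calls.

## Working session

There is one attempt and no reset: what is moved stays moved. The work goes in short steps, Python scripts to look and compute and a tool call to move; the robot and the scene stay as the last step left them, time stands still between calls to the robot, and variables do not carry over. Pictures are saved under pics/ and viewed, about 8 in all and at most 12, crops included, and the job is handed in when it is done.

Besides the shell and the picture viewer there is one more tool, called after ">>>" as a command line: name --argument value ..., lists and objects as JSON in quotes. servo_tool: Moves the arm, as the interface text tells. Its arguments: {"type":"object","properties":{"rows":{"type":"array","items":{"type":"array"}},"force":{"type":"number"}},"required":["rows"]}

```bash
mkdir -p pics
cat > h.py <<'E'
import numpy as np, cv2
from rig import *
from scipy.spatial.transform import Rotation as R
def st():
    s=sense(); print({k:np.round(s[k],3).tolist() for k in('clock','qpos','eef_pos','tcp_rot','contact_force','wrist_torque','opening')}); return s
def c2w(cam,p,T=None):
    T=np.array(get_calibration(cam)["world_to_cam"]) if T is None else T
    return np.linalg.inv(T)@np.r_[p,1]
def proj(cam,P,cal):
    K=np.array(cal["intrinsics"]);q=(np.array(cal["world_to_cam"])@np.r_[P,1])[:3]
    if cam!="wrist":
        u=K@q; return u[:2]/u[2]
    r=np.hypot(q[0],q[1]);t=np.arctan2(r,q[2]);return np.array([K[0,2]+K[0,0]*t*q[0]/r,K[1,2]+K[1,1]*t*q[1]/r])
def ray(cam,uv,cal,z):
    K=np.array(cal["intrinsics"]);T=np.linalg.inv(np.array(cal["world_to_cam"]))
    a=np.array([(uv[0]-K[0,2])/K[0,0],(uv[1]-K[1,2])/K[1,1]])
    if cam=="wrist":
        t=np.hypot(*a);d=np.r_[a/t*np.sin(t),np.cos(t)]
    else: d=np.r_[a,1]
    d=T[:3,:3]@d;o=T[:3,3];return o+d*(z-o[2])/d[2]
E
python3 - <<'E'
from h import *
st()
ims=[]
for c in("scene","side","wrist"):
    im=grab_frame(c);ims.append(im);cal=get_calibration(c);T=np.array(cal["world_to_cam"])
    print(c,np.round(np.linalg.inv(T)[:3,3]))
    for n in("fixture","ring","spanner","stand","the_arm_robot","bottle_centre","cap_centre"):
        for d in boxes_of(c,n)[:2]: print(n,round(d["conf"],2),np.round(c2w(c,d["centre"],T)[:3]))
b=np.vstack([np.hstack(ims[:2]),np.hstack([ims[2],0*ims[2]])])
cv2.imwrite("pics/a.png",cv2.resize(b,(800,600),interpolation=cv2.INTER_AREA))
E
```

```text
{'clock': 0.0, 'qpos': [1.268, 0.354, 1.634, -0.0, 1.155, -0.002], 'eef_pos': [185.045, 596.475, 230.563], 'tcp_rot': [-3.14, 0.0, 2.841], 'contact_force': [-0.355, -0.237, -0.45], 'wrist_torque': [-0.051, 0.004, -0.021], 'opening': 0.998}
scene [ -49. -465.  463.]
fixture 0.75 [419. 132.  16.]
ring 0.5 [471. 186.  72.]
spanner 0.94 [ 499. -282.   95.]
stand 0.8 [ 483. -286.   11.]
bottle_centre 0.95 [645. 215.  71.]
cap_centre 0.63 [610. 160.   9.]
cap_centre 0.2 [ 485. -285.   12.]
side [381. 597. 628.]
fixture 0.72 [450. 215.  21.]
fixture 0.43 [610. 170.  16.]
ring 0.66 [452. 176.  72.]
spanner 0.64 [ 497. -274.   98.]
stand 0.8 [ 488. -229.   56.]
bottle_centre 0.73 [647. 249. 100.]
cap_centre 0.87 [610. 170.  13.]
cap_centre 0.34 [447. 215.  21.]
wrist [105. 621. 373.]
fixture 0.89 [463. 232.  16.]
ring 0.39 [478. 196.  71.]
stand 0.64 [ 506. -229.   47.]
```

View pics/a.png

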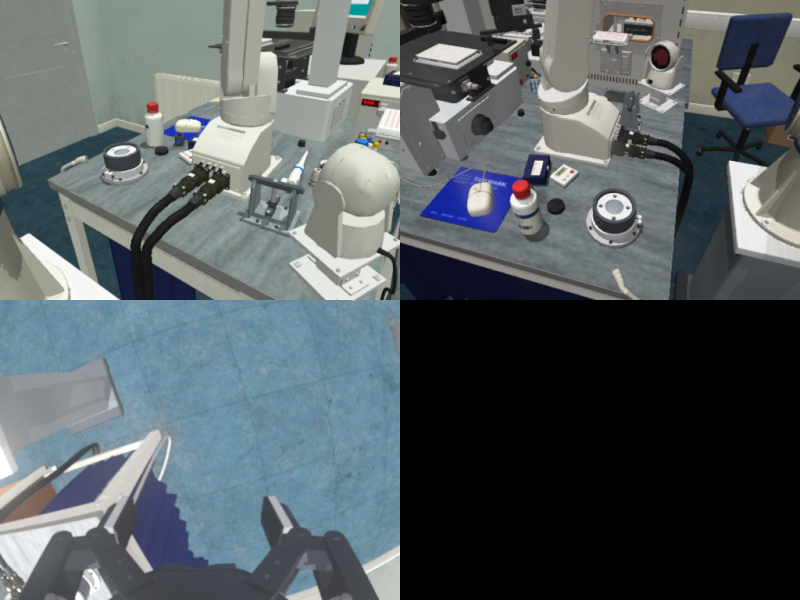

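```bash
cat >> h.py <<'E'
def rows(wps,o,p0=None,r0=None,vmax=55,wmax=9.5):
    """wps: list of (xyz, yaw_deg) tool down; prints rows"""
    s=sense()
    p=np.array(s["eef_pos"]) if p0 is None else np.array(p0)
    Q=R.from_euler("xyz",s["tcp_rot"]) if r0 is None else R.from_euler("xyz",[180,0,r0],degrees=True)
    out=[]
    for P,y in wps:
        P=np.array(P,float);Qt=R.from_euler("xyz",[180,0,y],degrees=True)
        rv=(Q.inv()*Qt).as_rotvec(degrees=True);d=P-p
        n=int(np.ceil(max(np.linalg.norm(d)/vmax,np.linalg.norm(rv)/wmax,1)))
        for i in range(n):
            Qi=Q*R.from_rotvec(rv*i/n,degrees=True)
            out.append([o,np.round(Qi.inv().apply(d/n),1).tolist(),np.round(rv/n,2).tolist()])
        p=P;Q=Qt
    import json
    for i in range(0,len(out),8): print(json.dumps(out[i:i+8]).replace(" ",""))
E
python3 - <<'E'
from h import *
s=sense();Q=R.from_euler("xyz",s["tcp_rot"]).as_matrix();c=get_calibration("wrist");T=np.linalg.inv(np.array(c["world_to_cam"]))
print(np.round(Q.T@T[:3,:3],3),Q.T@(T[:3,3]-s["eef_pos"]),c["intrinsics"])
rows([((330,330,280),120),((440,185,290),112)],85)
E
```

```text
[[-0.001 -0.946 -0.324]
 [ 1.    -0.001  0.   ]
 [-0.001 -0.324  0.946]] [  83.46447988   -0.49420745 -141.6048013 ] [[297.31863964   0.         253.53239924]
 [  0.         297.31863964 195.13339862]
 [  0.           0.           1.        ]]
[[85,[-36.2,-35.3,-8.1],[0.0,-0.0,7.13]],[85,[-40.3,-30.6,-8.1],[0.0,-0.0,7.13]],[85,[-43.8,-25.3,-8.1],[0.0,-0.0,7.13]],[85,[-46.6,-19.7,-8.1],[0.0,-0.0,7.13]],[85,[-48.7,-13.8,-8.1],[0.0,-0.0,7.13]],[85,[-50.0,-7.6,-8.1],[0.0,-0.0,7.13]],[85,[-45.1,5.7,-2.5],[0.0,-0.0,2.0]],[85,[-44.9,7.3,-2.5],[0.0,-0.0,2.0]]]
[[85,[-44.6,8.8,-2.5],[0.0,-0.0,2.0]],[85,[-44.3,10.4,-2.5],[0.0,-0.0,2.0]]]
```

>>> servo_tool --rows '[[85,[-36.2,-35.3,-8.1],[0,0,7.13]],[85,[-40.3,-30.6,-8.1],[0,0,7.13]],[85,[-43.8,-25.3,-8.1],[0,0,7.13]],[85,[-46.6,-19.7,-8.1],[0,0,7.13]],[85,[-48.7,-13.8,-8.1],[0,0,7.13]],[85,[-50,-7.6,-8.1],[0,0,7.13]],[85,[-45,5.7,-2.5],[0,0,2]],[85,[-45,7.3,-2.5],[0,0,2]]]'

```text
clock: 2.2
eef_pos: [385.6, 256.4, 285.4]
tcp_rot: [3.141, -0.0, 2.023]
contact_force: [0.3, 0.4, -0.6]
opening: 0.996
```

>>> servo_tool --rows '[[85,[-44.6,8.8,-2.5],[0,0,2]],[85,[-44.3,10.4,-2.5],[0,0,2]],[85,[0,0,0],[0,0,0]]]'

```text
clock: 2.58
eef_pos: [441.3, 183.2, 290.2]
tcp_rot: [3.141, 0.001, 1.951]
contact_force: [0.2, 0.5, -0.6]
opening: 0.995
```

Run:
```python
from h import *
st();cal=get_calibration("wrist");im=grab_frame("wrist")
for n in("fixture","ring","glass","cap_centre","bottle_centre"):
    for d in boxes_of("wrist",n)[:2]: print(n,round(d["conf"],2),np.round(c2w("wrist",d["centre"],np.array(cal["world_to_cam"]))[:3]))
for n in("ring","fixture"):
  for d in trace("wrist",n)[:1]:
    m=d["mask"].astype(np.uint8)
    cs,_=cv2.findContours(m,cv2.RETR_CCOMP,cv2.CHAIN_APPROX_NONE)
    for c in cs:
        if cv2.contourArea(c)<15: continue
        W=np.array([ray("wrist",p[0],cal,70)[:2] for p in c],np.float32)
        print(n,d["conf"],cv2.contourArea(c),c.mean((0,1)),W.mean(0),cv2.minEnclosingCircle(W), cv2.fitEllipse(W)if len(W)>5 else 0)
cv2.imwrite("pics/b.png",im);np.save("b.npy",im);np.save("bT.npy",np.array(cal["world_to_cam"]))
rows([((420,-50,330),95),((440,-250,290),60)],85)
```

```text
{'clock': 2.575, 'qpos': [0.391, 0.062, 1.867, -0.001, 1.212, 0.011], 'eef_pos': [441.293, 183.169, 290.173], 'tcp_rot': [3.141, 0.001, 1.951], 'contact_force': [0.183, 0.544, -0.577], 'wrist_torque': [0.018, -0.017, 0.007], 'opening': 0.995}
fixture 0.96 [449. 193.  33.]
ring 0.62 [454. 176.  66.]
glass 0.62 [456. 175.  63.]
cap_centre 0.72 [610. 169.  12.]
bottle_centre 0.84 [641. 232. 109.]
bottle_centre 0.27 [613. 170.  12.]
ring 0.55 3425.0 [260.9787234  173.54255319] [454.70645 175.2062 ] ((454.9371643066406, 174.2043914794922), 43.466251373291016) ((455.0407409667969, 174.4733123779297), (84.60731506347656, 85.18701171875), 54.7515869140625)
ring 0.55 39.0 [255.95 198.  ] [460.69302 143.11404] ((460.7567138671875, 143.1431884765625), 5.343631744384766) ((460.67156982421875, 143.0694580078125), (8.70494556427002, 10.413296699523926), 107.2559814453125)
ring 0.55 42.0 [286.  178.9] [486.5712  181.02492] ((486.6220703125, 180.9669952392578), 5.320673942565918) ((486.5648193359375, 181.1640167236328), (9.152338981628418, 10.313100814819336), 113.82963562011719)
ring 0.55 45.5 [235
[... 792 characters left out ...]
((454.42803955078125, 174.92611694335938), (42.69163131713867, 44.171817779541016), 103.65817260742188)
fixture 0.73 1709.5 [256.86084142 145.77669903] [436.44418 206.50755] ((447.9140930175781, 187.20404052734375), 61.05752944946289) ((450.471923828125, 182.26229858398438), (114.18328094482422, 119.65644836425781), 27.798898696899414)
[[85,[-42.3,-21.3,-8.0],[-0.0,-0.0,3.41]],[85,[-43.5,-18.7,-8.0],[-0.0,-0.0,3.41]],[85,[-44.5,-16.1,-8.0],[-0.0,-0.0,3.41]],[85,[-45.4,-13.4,-8.0],[-0.0,-0.0,3.41]],[85,[-46.1,-10.7,-8.0],[-0.0,-0.0,3.41]],[85,[-50.2,0.6,10.0],[0.0,-0.0,8.75]],[85,[-49.6,8.3,10.0],[0.0,-0.0,8.75]],[85,[-47.7,15.7,10.0],[0.0,-0.0,8.75]]]
[[85,[-44.8,22.8,10.0],[0.0,-0.0,8.75]]]
```

View pics/b.png

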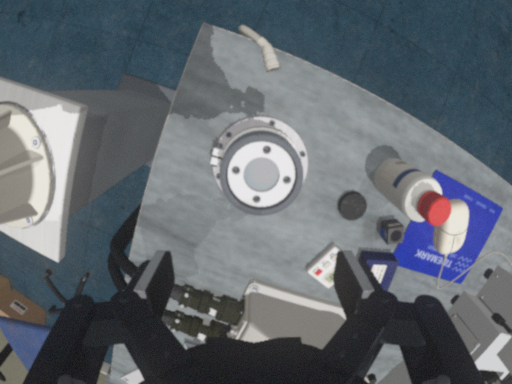

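>>> servo_tool --rows '[[85,[-42.3,-21.3,-8.0],[0,0,3.41]],[85,[-43.5,-18.7,-8.0],[0,0,3.41]],[85,[-44.5,-16.1,-8.0],[0,0,3.41]],[85,[-45.4,-13.4,-8.0],[0,0,3.41]],[85,[-46.1,-10.7,-8.0],[0,0,3.41]],[85,[-50.2,0.6,10],[0,0,8.75]],[85,[-49.6,8.3,10],[0,0,8.75]],[85,[-47.7,15.7,10],[0,0,8.75]]]'

```text
clock: 3.98
eef_pos: [435.3, -201.9, 299.8]
tcp_rot: [3.141, -0.0, 1.195]
contact_force: [0.1, 0.3, -0.4]
opening: 0.994
```

>>> servo_tool --rows '[[85,[-44.8,22.8,10],[0,0,8.75]],[85,[0,0,0],[0,0,0]]]'

```text
clock: 4.22
eef_pos: [440.0, -252.8, 288.9]
tcp_rot: [-3.14, 0.001, 1.042]
contact_force: [-0.3, 0.6, -0.4]
opening: 0.994
```

Run:
```python
from h import *
st();cal=get_calibration("wrist");im=grab_frame("wrist")
for n in("spanner","spanner_grip","stand"):
    for d in boxes_of("wrist",n)[:2]: print(n,round(d["conf"],2),np.round(c2w("wrist",d["centre"],np.array(cal["world_to_cam"]))[:3]))
for n,z in(("spanner",102),("stand",103)):
  for d in trace("wrist",n)[:1]:
    m=d["mask"].astype(np.uint8)
    cs,_=cv2.findContours(m,cv2.RETR_EXTERNAL,cv2.CHAIN_APPROX_NONE)
    for c in cs:
        if cv2.contourArea(c)<15: continue
        W=np.array([ray("wrist",p[0],cal,z)[:2] for p in c],np.float32)
        print(n,d["conf"],cv2.contourArea(c),c.mean((0,1)),cv2.minAreaRect(W))
cv2.imwrite("pics/c.png",im)
```

```text
{'clock': 4.225, 'qpos': [-0.524, 0.114, 1.812, -0.001, 1.217, 0.005], 'eef_pos': [440.02, -252.797, 288.893], 'tcp_rot': [-3.14, 0.001, 1.042], 'contact_force': [-0.276, 0.585, -0.369], 'wrist_torque': [-0.004, -0.012, -0.005], 'opening': 0.994}
spanner 0.95 [ 499. -276.  101.]
spanner_grip 0.78 [ 498. -275.   95.]
spanner_grip 0.72 [ 492. -274.    6.]
stand 0.83 [ 489. -272.    9.]
spanner 0.76 1656.5 [304.79766537 159.14396887] ((501.8612976074219, -274.0840759277344), (63.6969108581543, 115.87762451171875), 27.496204376220703)
stand 0.63 815.0 [329.69444444 166.62037037] ((519.9235229492188, -294.5767517089844), (25.95772361755371, 57.9957160949707), 4.888777256011963)
stand 0.63 2798.5 [290.85630499 150.64809384] ((495.399169921875, -268.06195068359375), (69.98274230957031, 113.14249420166016), 3.677032232284546)
```

View pics/c.png

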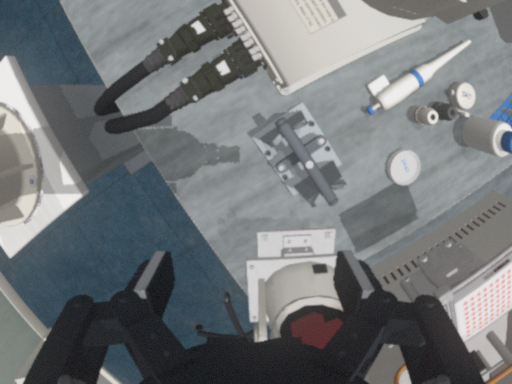

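Run:
```python
from h import *
cal=get_calibration("wrist")
a=ray("wrist",(281.5,120.5),cal,101);b=ray("wrist",(332,203.5),cal,101)
print(a,b,(a+b)/2,np.linalg.norm(a-b),np.degrees(np.arctan2(*(b-a)[[1,0]])))
for p in((249,134),(304,104),(345,182)): print(ray("wrist",p,cal,8))
```

```text
[ 496.04886868 -215.30963893  101.        ] [ 502.87217177 -332.46197523  101.        ] [ 499.46052023 -273.88580708  101.        ] 117.35087288159596 -86.6666878621117
[ 450.44309891 -219.82978423    8.        ]
[ 540.10818085 -220.45793871    8.        ]
[ 542.09875245 -354.53262485    8.        ]
```

Run:
```python
from h import *
rows([((499.5,-274,180),93.5)],85)
```

```text
[[85,[2.1,15.8,27.6],[0.01,-0.0,-8.36]],[85,[-0.2,16.0,27.6],[0.01,-0.0,-8.36]],[85,[-2.6,15.8,27.6],[0.01,-0.0,-8.36]],[85,[-4.8,15.2,27.6],[0.01,-0.0,-8.36]]]
```

>>> servo_tool --rows '[[85,[2.1,15.8,27.6],[0,0,-8.36]],[85,[-0.2,16,27.6],[0,0,-8.36]],[85,[-2.6,15.8,27.6],[0,0,-8.36]],[85,[-4.8,15.2,27.6],[0,0,-8.36]],[85,[0,0,0],[0,0,0]]]'

```text
clock: 5.15
eef_pos: [498.9, -273.9, 178.0]
tcp_rot: [-3.139, -0.002, 1.631]
contact_force: [-0.2, 0.6, 1.0]
opening: 0.992
```

Run:
```python
from h import *
st();cal=get_calibration("wrist");im=grab_frame("wrist")
for n,z in(("spanner_grip",102),):
  for d in trace("wrist",n)[:1]:
    m=d["mask"].astype(np.uint8)
    cs,_=cv2.findContours(m,cv2.RETR_EXTERNAL,cv2.CHAIN_APPROX_NONE)
    for c in cs:
        if cv2.contourArea(c)<15: continue
        W=np.array([ray("wrist",p[0],cal,z)[:2] for p in c],np.float32)
        print(n,d["conf"],cv2.contourArea(c),c.mean((0,1)),cv2.minAreaRect(W))
cv2.imwrite("pics/d.png",im)
```

```text
{'clock': 5.15, 'qpos': [-0.505, 0.326, 1.803, 0.0, 1.015, -0.565], 'eef_pos': [498.876, -273.932, 177.973], 'tcp_rot': [-3.139, -0.002, 1.631], 'contact_force': [-0.24, 0.577, 0.973], 'wrist_torque': [-0.034, 0.028, -0.053], 'opening': 0.992}
spanner_grip 0.63 3189.0 [253.975  196.6975] ((493.6589660644531, -274.0274353027344), (114.9322738647461, 59.31656265258789), 75.30828094482422)
```

View pics/d.png

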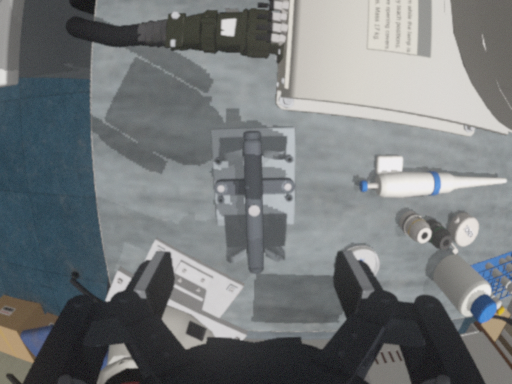

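Run:
```python
from h import *
cal=get_calibration("wrist")
a=ray("wrist",(252,131),cal,100);b=ray("wrist",(257,272),cal,100)
print(a,b,(a+b)/2,np.linalg.norm(a-b),np.degrees(np.arctan2(*(b-a)[[1,0]])))
print(ray("wrist",(254,211),cal,102))
for p in((220.5,187),(288,187)): print(ray("wrist",p,cal,41))
```

```text
[ 494.43241726 -216.97191937  100.        ] [ 505.5417487  -338.86967837  100.        ] [ 499.98708298 -277.92079887  100.        ] 122.40294479455072 -84.79265028850244
[ 499.50134903 -279.88907655  102.        ]
[ 466.45288239 -280.60723909   41.        ]
[ 533.35082851 -276.86023003   41.        ]
```

Run:
```python
from h import *
rows([((499.8,-278.7,140),94.2),((499.8,-278.7,75),94.2)],85,vmax=33)
```

```text
[[85,[-2.1,0.2,20.1],[-0.0,-0.0,-0.47]],[85,[-2.1,0.2,20.1],[-0.0,-0.0,-0.47]],[85,[0.0,-0.0,32.5],[0.0,0.0,0.0]],[85,[0.0,-0.0,32.5],[0.0,0.0,0.0]]]
```

>>> servo_tool --rows '[[85,[-2.1,0.2,19],[0,0,-0.4]],[85,[-2.1,0.2,19],[0,0,-0.4]],[85,[0,0,32],[0,0,0]],[85,[0,0,32],[0,0,0]],[85,[0,0,0],[0,0,0]]]'

```text
clock: 5.88
eef_pos: [498.2, -278.5, 75.9]
tcp_rot: [-3.138, -0.002, 1.643]
contact_force: [-0.2, 0.1, 0.2]
opening: 0.997
```

>>> servo_tool --rows '[[0,[0,0,0],[0,0,0]],[0,[0,0,0],[0,0,0]],[0,[0,0,0],[0,0,0]],[0,[0,0,0],[0,0,0]],[0,[0,0,0],[0,0,0]],[0,[0,0,0],[0,0,0]]]' --force 110

```text
clock: 6.62
eef_pos: [500.2, -279.6, 78.4]
tcp_rot: [3.141, 0.001, 1.644]
contact_force: [-2.6, 0.1, 7.0]
opening: 0.136
```

>>> servo_tool --rows '[[0,[0,0,0],[0,0,0]],[0,[0,0,-10],[0,0,0]],[0,[0,0,-20],[0,0,0]],[0,[0,0,-30],[0,0,0]],[0,[0,0,-40],[0,0,0]],[0,[0,0,-40],[0,0,0]],[0,[0,0,0],[0,0,0]]]' --force 120

```text
clock: 7.5
eef_pos: [501.4, -280.3, 221.0]
tcp_rot: [3.137, 0.003, 1.644]
contact_force: [0.1, -0.1, -2.3]
opening: 0.134
```

Run:
```python
from h import *
st();cal=get_calibration("wrist");im=grab_frame("wrist")
cv2.imwrite("pics/e.png",im[80:384,100:412])
rows([((430,-150,260),120),((425,0,260),150),((454.5,175,230),190.7)],0,vmax=45,wmax=9)
```

```text
{'clock': 7.5, 'qpos': [-0.512, 0.282, 1.759, 0.0, 1.095, -0.585], 'eef_pos': [501.439, -280.278, 221.02], 'tcp_rot': [3.137, 0.003, 1.644], 'contact_force': [0.118, -0.133, -2.256], 'wrist_torque': [-0.014, -0.008, -0.006], 'opening': 0.134}
[[0,[33.6,-15.1,-10.4],[0.03,0.03,-6.46]],[0,[35.1,-11.3,-10.4],[0.03,0.03,-6.46]],[0,[36.1,-7.3,-10.3],[0.03,0.03,-6.46]],[0,[36.7,-3.2,-10.3],[0.03,0.03,-6.46]],[0,[33.1,17.7,0.0],[-0.0,0.0,-7.5]],[0,[30.5,21.8,0.0],[-0.0,0.0,-7.5]],[0,[27.4,25.6,0.0],[-0.0,0.0,-7.5]],[0,[23.8,29.0,0.0],[-0.0,0.0,-7.5]]]
[[0,[12.4,33.3,6.0],[-0.0,0.0,-8.14]],[0,[7.6,34.7,6.0],[-0.0,0.0,-8.14]],[0,[2.6,35.4,6.0],[-0.0,0.0,-8.14]],[0,[-2.5,35.4,6.0],[-0.0,0.0,-8.14]],[0,[-7.5,34.7,6.0],[-0.0,0.0,-8.14]]]
```

View pics/e.png

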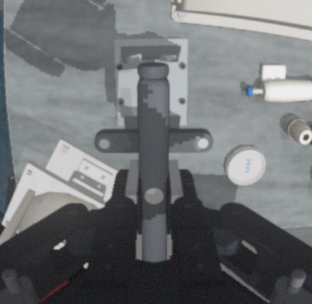

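Run:
```python
from h import *
s=sense();Q=R.from_euler("xyz",s["tcp_rot"]);cal=get_calibration("wrist");e=s["eef_pos"]
for p,z in(((204,223),-37),((304,223),-37),((254,275.5),24),):
    w=ray("wrist",p,cal,e[2]+z);print(Q.inv().apply(w-e))
```

```text
[  2.49070681 -33.2440341   36.92386618]
[ 2.31815992 33.14355086 37.06916157]
[  2.55054223  -0.29100552 -24.00443543]
```

>>> servo_tool --rows '[[0,[33.6,-15.1,-10.4],[0,0,-6.46]],[0,[35.1,-11.3,-10.4],[0,0,-6.46]],[0,[36.1,-7.3,-10.3],[0,0,-6.46]],[0,[36.7,-3.2,-10.3],[0,0,-6.46]],[0,[33.1,17.7,0],[0,0,-7.5]],[0,[30.5,21.8,0],[0,0,-7.5]],[0,[27.4,25.6,0],[0,0,-7.5]],[0,[23.8,29,0],[0,0,-7.5]]]'

```text
clock: 8.55
eef_pos: [423.2, 1.3, 257.4]
tcp_rot: [-3.14, -0.002, 2.622]
contact_force: [0.6, -0.7, -2.9]
opening: 0.136
```

>>> servo_tool --rows '[[0,[12.4,33.3,6],[0,0,-8.14]],[0,[7.6,34.7,6],[0,0,-8.14]],[0,[2.6,35.4,6],[0,0,-8.14]],[0,[-2.5,35.4,6],[0,0,-8.14]],[0,[-7.5,34.7,6],[0,0,-8.14]],[0,[0,0,0],[0,0,0]],[0,[0,0,0],[0,0,0]]]'

```text
clock: 9.43
eef_pos: [453.0, 174.6, 227.7]
tcp_rot: [-3.141, -0.003, -2.955]
contact_force: [-0.8, 0.2, -2.3]
opening: 0.136
```

Run:
```python
from h import *
st();cal=get_calibration("wrist");im=grab_frame("wrist")
cv2.imwrite("pics/f.png",cv2.resize(im[80:384,100:412],None,fx=1.9,fy=1.9,interpolation=cv2.INTER_CUBIC))
```

```text
{'clock': 9.425, 'qpos': [0.365, 0.14, 1.926, -0.0, 1.079, -1.392], 'eef_pos': [452.991, 174.612, 227.705], 'tcp_rot': [-3.141, -0.003, -2.955], 'contact_force': [-0.807, 0.238, -2.254], 'wrist_torque': [0.005, 0.009, -0.046], 'opening': 0.136}
```

View pics/f.png

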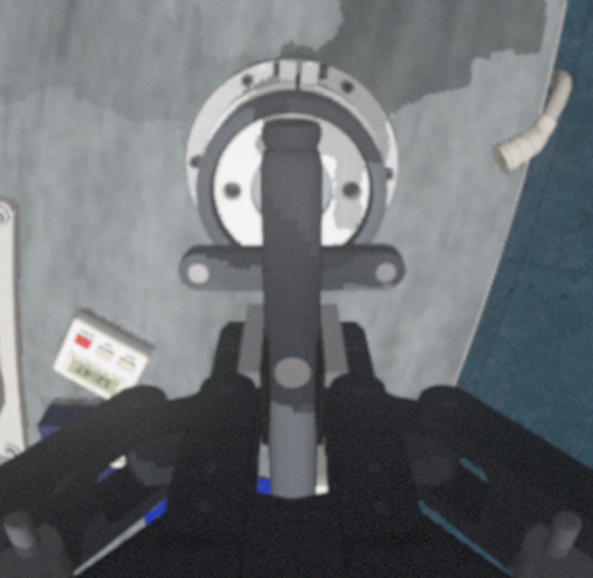

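Run:
```python
from h import *
s=sense();Q=R.from_euler("xyz",s["tcp_rot"]);cal=get_calibration("wrist");e=s["eef_pos"]
f=lambda u:(100+(u[0]+.5)/1.9-.5,80+(u[1]+.5)/1.9-.5)
H=[]
for p,z in(((232,190),70),((352,190),70),((198,272),e[2]-37),((386,272),e[2]-37)):
    w=ray("wrist",f(p),cal,z);H.append(Q.inv().apply(w-e));print(np.round(w,1),np.round(H[-1],2))
d=H[1]-H[0];print(np.linalg.norm(d),np.degrees(np.arctan2(-d[0],d[1])),(H[0]+H[1])/2-(H[2]+H[3])/2)
im=grab_frame("wrist")
t=trace("wrist","ring")
if t:
    m=t[0]["mask"].astype(np.uint8);cs,_=cv2.findContours(m,cv2.RETR_CCOMP,cv2.CHAIN_APPROX_NONE)
    for c in cs:
        if 15<cv2.contourArea(c): print(t[0]["conf"],cv2.contourArea(c),c.mean((0,1)),Q.inv().apply(np.mean([ray("wrist",p[0],cal,70) for p in c],0)-e))
```

```text
[460.9 141.6  70. ] [ -1.81 -33.59 158.1 ]
[448.7 206.9  70. ] [ -1.84  32.83 158.06]
[456.3 141.2 191.1] [  3.02 -33.19  37.03]
[444.2 205.8 191.1] [ 3.01 32.54 36.98]
66.4202538754738 0.024666851513762005 [-4.83555752e+00 -5.62533929e-02  1.21076568e+02]
0.72 1154.0 [277.83333333 173.04320988] [  4.96597762  25.1924962  158.07857757]
0.72 62.5 [284.24 178.8 ] [ -0.79455943  31.9665485  158.06378083]
0.72 1119.5 [231.70491803 168.83606557] [  9.46553304 -23.16380155 158.11734639]
0.72 58.0 [222.5        178.95833333] [ -0.93833466 -32.9025933  158.10450655]
```

>>> servo_tool --rows '[[0,[-2,0,24],[0,0,0]],[0,[-2,0,24],[0,0,0]],[0,[0,0,24],[0,0,0]],[0,[0,0,12],[0,0,0]],[0,[0,0,0],[0,0,0]],[0,[0,0,0],[0,0,0]]]'

```text
clock: 10.32
eef_pos: [458.5, 176.0, 145.7]
tcp_rot: [3.141, 0.001, -2.955]
contact_force: [-0.4, -0.6, -2.2]
opening: 0.139
```

Run:
```python
from h import *
st();cal=get_calibration("wrist");im=grab_frame("wrist")
cv2.imwrite("pics/g.png",cv2.resize(im[110:270,170:340],None,fx=3.5,fy=3.5,interpolation=cv2.INTER_CUBIC))
```

```text
{'clock': 10.325, 'qpos': [0.364, 0.253, 1.995, -0.0, 0.892, -1.394], 'eef_pos': [458.476, 176.009, 145.701], 'tcp_rot': [3.141, 0.001, -2.955], 'contact_force': [-0.376, -0.596, -2.212], 'wrist_torque': [0.009, -0.001, 0.003], 'opening': 0.139}
```

View pics/g.png

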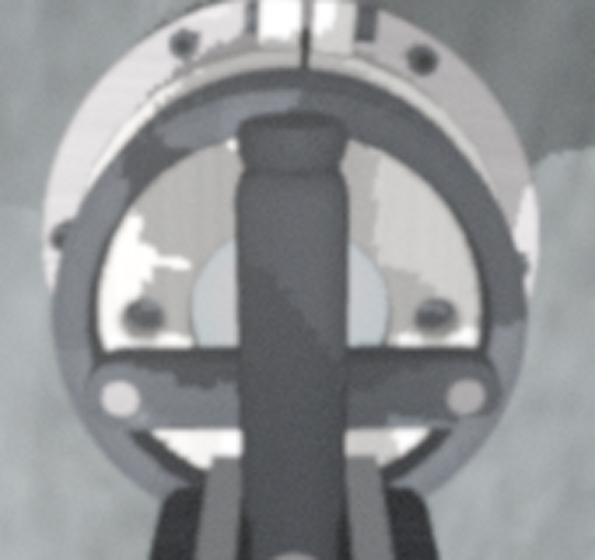

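Run:
```python
from h import *
s=sense();Q=R.from_euler("xyz",s["tcp_rot"]);cal=get_calibration("wrist");e=s["eef_pos"]
f=lambda u:(170+(u[0]+.5)/3.5-.5,110+(u[1]+.5)/3.5-.5)
H=[]
for p,z in(((143,315.5),70),((436,315),70),((120,398),e[2]-37),((465,397),e[2]-37)):
    w=ray("wrist",f(p),cal,z);H.append(Q.inv().apply(w-e));print(np.round(w,1),np.round(H[-1],2))
d=H[1]-H[0];print(np.linalg.norm(d),np.degrees(np.arctan2(-d[0],d[1])),(H[0]+H[1])/2-(H[2]+H[3])/2)
```

```text
[459.6 141.8  70. ] [  5.44 -33.94  75.79]
[447.4 206.1  70. ] [ 5.52 31.54 75.81]
[462.1 143.  108.8] [  2.74 -33.23  36.99]
[449.8 207.3 108.8] [ 2.91 32.26 37.  ]
65.48472361164302 -0.0701214293531332 [ 2.65479604 -0.71818457 38.80616336]
```

>>> servo_tool --rows '[[0,[2.2,-0.5,6],[0,0,0]],[0,[0,0,6],[0,0,0]],[0,[0,0,5],[0,0,0]],[0,[0,0,3],[0,0,0]],[0,[0,0,2],[0,0,0]],[0,[0,0,2],[0,0,0]],[0,[0,0,0],[0,0,0]]]'

```text
clock: 11.25
eef_pos: [455.8, 175.1, 120.8]
tcp_rot: [-3.142, -0.0, -2.955]
contact_force: [0.4, 0.3, -2.6]
opening: 0.133
```

>>> servo_tool --rows '[[0,[0,0,1.5],[0,0,0]],[0,[0,0,1.5],[0,0,0]],[0,[0,0,1],[0,0,0]],[0,[0,0,0],[0,0,0]]]'

```text
clock: 11.75
eef_pos: [456.4, 175.3, 117.4]
tcp_rot: [3.141, 0.001, -2.955]
contact_force: [0.1, -0.3, 3.9]
opening: 0.137
```

Run:
```python
from h import *
st();grab_frame("scene")
im=[grab_frame(c) for c in("wrist","side")]
p=[proj("side",(454,175,75),get_calibration("side"))]
x,y=map(int,p[0]);print(x,y)
a=cv2.resize(im[0][110:270,170:340],(425,400),interpolation=cv2.INTER_CUBIC)
b=cv2.resize(im[1][max(0,y-60):max(0,y-60)+100,x-45:x+45],(360,400),interpolation=cv2.INTER_CUBIC)
cv2.imwrite("pics/h.png",np.hstack([a,b]))
```

```text
{'clock': 11.75, 'qpos': [0.364, 0.293, 2.021, 0.0, 0.826, -1.394], 'eef_pos': [456.38, 175.297, 117.42], 'tcp_rot': [3.141, 0.001, -2.955], 'contact_force': [0.09, -0.342, 3.895], 'wrist_torque': [0.115, 0.11, -0.021], 'opening': 0.137}
275 262
```

View pics/h.png

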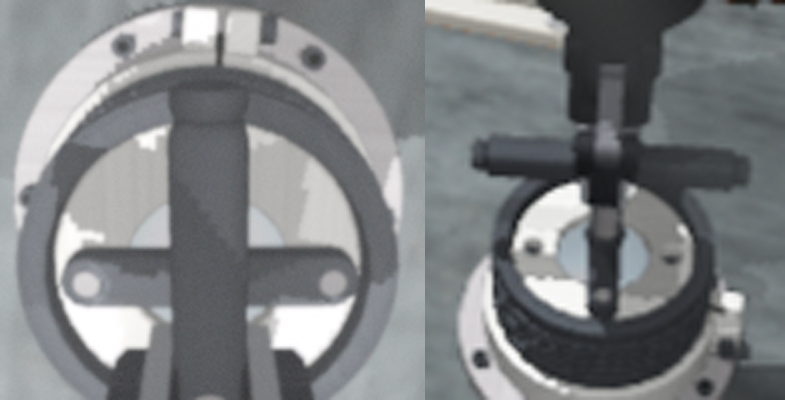

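>>> servo_tool --rows '[[0,[0,-0.1,1],[0,0,2]],[0,[0,-0.2,0],[0,0,5]],[0,[0,-0.35,0],[0,0,7]],[0,[0,-0.35,0],[0,0,8]],[0,[0,-0.35,0],[0,0,8]],[0,[0,-0.35,0],[0,0,8]],[0,[0,-0.35,0],[0,0,8]],[0,[0,-0.2,0],[0,0,4]]]'

```text
clock: 12.9
eef_pos: [457.1, 173.7, 117.3]
tcp_rot: [3.138, 0.002, 2.453]
contact_force: [-0.0, 0.3, 13.3]
opening: 0.134
```

```bash
python3 -c "
from h import *
st()"
```

```text
{'clock': 12.9, 'qpos': [0.36, 0.292, 2.023, 0.0, 0.822, -0.523], 'eef_pos': [457.075, 173.668, 117.306], 'tcp_rot': [3.138, 0.002, 2.453], 'contact_force': [-0.044, 0.337, 13.313], 'wrist_torque': [0.177, 0.053, 0.315], 'opening': 0.134}
```

>>> servo_tool --rows '[[0,[0,-0.3,0],[0,0,6]],[0,[0,-0.35,0],[0,0,7]],[0,[0,-0.35,0],[0,0,7]],[0,[0,-0.35,0],[0,0,7]],[0,[0,-0.35,0],[0,0,7]],[0,[0,-0.25,0],[0,0,5]],[0,[0,0,0],[0,0,0]]]'

```text
clock: 13.78
eef_pos: [456.1, 172.6, 117.3]
tcp_rot: [3.137, -0.001, 1.774]
contact_force: [1.7, 0.1, 11.7]
opening: 0.137
```

```bash
python3 -c "
from h import *
st()"
```

```text
{'clock': 13.775, 'qpos': [0.359, 0.29, 2.026, -0.0, 0.82, 0.156], 'eef_pos': [456.115, 172.608, 117.324], 'tcp_rot': [3.137, -0.001, 1.774], 'contact_force': [1.669, 0.083, 11.666], 'wrist_torque': [0.066, -0.339, -0.068], 'opening': 0.137}
```

>>> servo_tool --rows '[[0,[0,-0.2,0],[0,0,4]],[0,[0,-0.2,0],[0,0,4]]]'

```text
clock: 14.02
eef_pos: [455.9, 172.5, 117.4]
tcp_rot: [3.137, -0.001, 1.634]
contact_force: [3.0, -0.1, 10.2]
opening: 0.135
```

```bash
python3 -c "
from h import *
st()"
```

```text
{'clock': 14.025, 'qpos': [0.359, 0.29, 2.027, -0.001, 0.82, 0.296], 'eef_pos': [455.866, 172.465, 117.362], 'tcp_rot': [3.137, -0.001, 1.634], 'contact_force': [3.047, -0.097, 10.201], 'wrist_torque': [-0.021, -0.366, 0.265], 'opening': 0.135}
```

>>> servo_tool --rows '[[0,[0,-0.2,0],[0,0,4]],[0,[0,-0.2,0],[0,0,4]]]'

```text
clock: 14.28
eef_pos: [455.5, 172.4, 117.3]
tcp_rot: [3.137, -0.002, 1.495]
contact_force: [3.9, -0.6, 10.4]
opening: 0.133
```

```bash
python3 -c "
from h import *
st()"
```

```text
{'clock': 14.275, 'qpos': [0.359, 0.289, 2.028, -0.001, 0.819, 0.436], 'eef_pos': [455.537, 172.383, 117.323], 'tcp_rot': [3.137, -0.002, 1.495], 'contact_force': [3.92, -0.643, 10.426], 'wrist_torque': [-0.086, -0.502, 0.24], 'opening': 0.133}
```

>>> servo_tool --rows '[[0,[0,-0.2,0],[0,0,4]],[0,[0,-0.2,0],[0,0,4]]]'

```text
clock: 14.52
eef_pos: [455.3, 172.4, 117.4]
tcp_rot: [3.137, -0.002, 1.355]
contact_force: [2.6, -1.3, 9.9]
opening: 0.137
```

```bash
python3 -c "
from h import *
st()"
```

```text
{'clock': 14.525, 'qpos': [0.359, 0.289, 2.028, -0.001, 0.819, 0.576], 'eef_pos': [455.257, 172.37, 117.356], 'tcp_rot': [3.137, -0.002, 1.355], 'contact_force': [2.606, -1.329, 9.874], 'wrist_torque': [-0.19, -0.578, 0.273], 'opening': 0.137}
```

>>> servo_tool --rows '[[0,[0,-0.2,0],[0,0,4]],[0,[0,-0.2,0],[0,0,4]]]'

```text
clock: 14.78
eef_pos: [454.9, 172.4, 117.3]
tcp_rot: [3.137, -0.003, 1.216]
contact_force: [3.0, -2.2, 10.7]
opening: 0.136
```

Run:
```python
from h import *
st()
im=[grab_frame(c) for c in("wrist","side")]
x,y=275,262
a=cv2.resize(im[0][110:270,170:340],(425,400),interpolation=cv2.INTER_CUBIC)
b=cv2.resize(im[1][max(0,y-60):max(0,y-60)+100,x-45:x+45],(360,400),interpolation=cv2.INTER_CUBIC)
cv2.imwrite("pics/i.png",np.hstack([a,b]))
```

```text
{'clock': 14.775, 'qpos': [0.36, 0.288, 2.029, -0.001, 0.819, 0.716], 'eef_pos': [454.895, 172.355, 117.337], 'tcp_rot': [3.137, -0.003, 1.216], 'contact_force': [2.991, -2.227, 10.669], 'wrist_torque': [-0.358, -0.673, 0.376], 'opening': 0.136}
```

View pics/i.png

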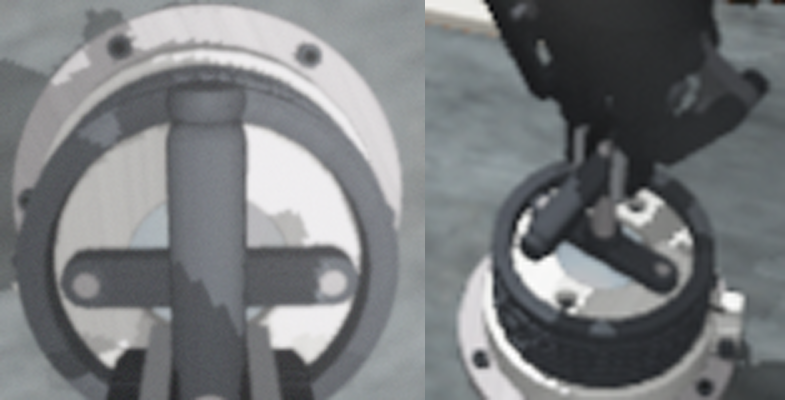

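>>> servo_tool --rows '[[0,[0,-0.2,0],[0,0,3]],[0,[0,-0.2,0],[0,0,3]]]'

```text
clock: 15.12
eef_pos: [454.6, 172.4, 117.3]
tcp_rot: [3.137, -0.003, 1.111]
contact_force: [4.2, -2.6, 9.0]
opening: 0.134
```

```bash
python3 -c "
from h import *
st()"
```

```text
{'clock': 15.125, 'qpos': [0.36, 0.288, 2.03, -0.002, 0.819, 0.821], 'eef_pos': [454.623, 172.414, 117.349], 'tcp_rot': [3.137, -0.003, 1.111], 'contact_force': [4.23, -2.583, 8.952], 'wrist_torque': [-0.454, -0.757, 0.257], 'opening': 0.134}
```

>>> servo_tool --rows '[[0,[0,-0.2,0],[0,0,3]],[0,[0,-0.2,0],[0,0,3]]]'

```text
clock: 15.38
eef_pos: [454.4, 172.4, 117.4]
tcp_rot: [3.136, -0.003, 1.01]
contact_force: [4.9, -2.3, 10.0]
opening: 0.135
```

```bash
python3 -c "
from h import *
st()"
```

```text
{'clock': 15.375, 'qpos': [0.361, 0.288, 2.03, -0.003, 0.818, 0.924], 'eef_pos': [454.395, 172.369, 117.365], 'tcp_rot': [3.136, -0.003, 1.01], 'contact_force': [4.876, -2.329, 10.028], 'wrist_torque': [-0.529, -0.812, 2.402], 'opening': 0.135}
```

>>> servo_tool --rows '[[0,[0,0,0],[0,0,0.7]],[0,[0,0,0],[0,0,0]]]'

```text
clock: 15.62
eef_pos: [454.4, 172.4, 117.4]
tcp_rot: [3.136, -0.003, 1.001]
contact_force: [4.6, -3.5, 11.4]
opening: 0.136
```

```bash
python3 -c "
from h import *
st()"
```

```text
{'clock': 15.625, 'qpos': [0.361, 0.287, 2.03, -0.004, 0.818, 0.934], 'eef_pos': [454.365, 172.352, 117.381], 'tcp_rot': [3.136, -0.003, 1.001], 'contact_force': [4.62, -3.534, 11.418], 'wrist_torque': [-0.487, -0.686, 2.441], 'opening': 0.136}
```

>>> servo_tool --rows '[[0,[0,0.1,0],[0,0,-1.3]],[0,[0,0.1,0],[0,0,-1.3]],[0,[0,0,-2],[0,0,0]],[0,[0,0,-5],[0,0,0]],[0,[0,0,-15],[0,0,0]],[0,[0,0,-30],[0,0,0]],[0,[0,0,-35],[0,0,0]],[0,[0,0,0],[0,0,0]]]'

```text
clock: 16.62
eef_pos: [453.1, 172.7, 205.5]
tcp_rot: [3.139, -0.004, 1.04]
contact_force: [-0.1, 0.0, -3.4]
opening: 0.136
```

Run:
```python
from h import *
s=st();Q=R.from_euler("xyz",s["tcp_rot"]);cal=get_calibration("wrist");e=np.array(s["eef_pos"])
im=grab_frame("wrist");t=trace("wrist","ring")
if t:
    m=t[0]["mask"].astype(np.uint8);cs,_=cv2.findContours(m,cv2.RETR_CCOMP,cv2.CHAIN_APPROX_NONE)
    for c in cs:
        if 15<cv2.contourArea(c)<150:
            w=np.mean([ray("wrist",p[0],cal,70) for p in c],0)-[454,174.8,70];print(t[0]["conf"],w,np.degrees(np.arctan2(w[1],w[0])))
cv2.imwrite("pics/j.png",im[80:384,100:412])
rows([(e+[-10,-25,35],57),((425,0,260),70),((430,-150,260),85),((500.2,-279.5,235),94.2)],0,vmax=45,wmax=9)
```

```text
{'clock': 16.625, 'qpos': [0.361, 0.161, 1.955, 0.0, 1.02, 0.891], 'eef_pos': [453.126, 172.67, 205.525], 'tcp_rot': [3.139, -0.004, 1.04], 'contact_force': [-0.053, 0.049, -3.445], 'wrist_torque': [-0.0, -0.021, -0.029], 'opening': 0.136}
0.61 [-28.22312993  13.68382492   0.        ] 154.1338353019813
0.61 [ 30.9300696  -12.35083117   0.        ] -21.767552057943764
[[0,[-12.5,2.6,-18.9],[-0.0,0.0,1.3]],[0,[-12.5,2.9,-18.9],[-0.0,0.0,1.3]],[0,[-33.4,16.3,-4.9],[0.0,0.0,-3.25]],[0,[-34.3,14.4,-4.9],[0.0,0.0,-3.25]],[0,[-35.1,12.4,-4.9],[0.0,0.0,-3.25]],[0,[-35.7,10.4,-4.9],[0.0,0.0,-3.25]],[0,[-34.8,14.0,0.0],[0.0,0.0,-3.75]],[0,[-35.7,11.7,0.0],[0.0,0.0,-3.75]]]
[[0,[-36.3,9.3,0.0],[0.0,0.0,-3.75]],[0,[-36.9,6.9,0.0],[0.0,0.0,-3.75]],[0,[-30.7,20.3,6.3],[0.0,0.0,-2.3]],[0,[-31.5,19.1,6.3],[0.0,0.0,-2.3]],[0,[-32.3,17.8,6.3],[0.0,0.0,-2.3]],[0,[-32.9,16.5,6.3],[0.0,0.0,-2.3]]]
```

Run:
```python
from h import *
im=grab_frame("wrist");cv2.imwrite("pics/k.png",cv2.resize(im[120:250,170:340],None,fx=4.5,fy=4.5,interpolation=cv2.INTER_CUBIC))
```

```text
(no output)
```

View pics/k.png

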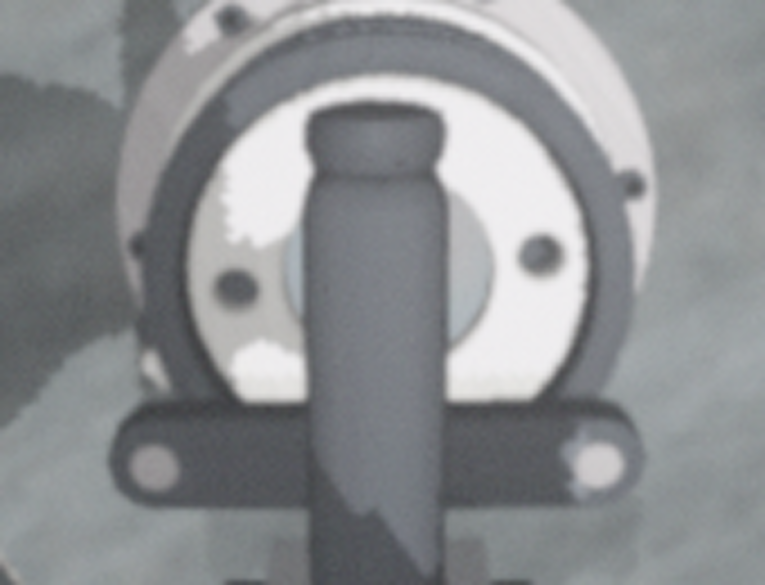

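>>> servo_tool --rows '[[0,[-12.5,2.6,-18.9],[0,0,1.3]],[0,[-12.5,2.9,-18.9],[0,0,1.3]],[0,[-33.4,16.3,-4.9],[0,0,-3.25]],[0,[-34.3,14.4,-4.9],[0,0,-3.25]],[0,[-35.1,12.4,-4.9],[0,0,-3.25]],[0,[-35.7,10.4,-4.9],[0,0,-3.25]],[0,[-34.8,14,0],[0,0,-3.75]],[0,[-35.7,11.7,0],[0,0,-3.75]]]'

```text
clock: 17.77
eef_pos: [427.0, -75.9, 259.0]
tcp_rot: [-3.139, 0.0, 1.355]
contact_force: [-0.2, 0.4, -2.8]
opening: 0.134
```

>>> servo_tool --rows '[[0,[-36.3,9.3,0],[0,0,-3.75]],[0,[-36.9,6.9,0],[0,0,-3.75]],[0,[-30.7,20.3,6.3],[0,0,-2.3]],[0,[-31.5,19.1,6.3],[0,0,-2.3]],[0,[-32.3,17.8,6.3],[0,0,-2.3]],[0,[-32.9,16.5,6.3],[0,0,-2.3]],[0,[0,0,0],[0,0,0]],[0,[0,0,0],[0,0,0]]]'

```text
clock: 18.77
eef_pos: [499.7, -278.5, 233.6]
tcp_rot: [-3.139, -0.002, 1.644]
contact_force: [0.8, -0.9, -3.2]
opening: 0.135
```

Run:
```python
from h import *
s=st();rows([((500.2,-279.5,130),94.2),((500.2,-279.5,90),94.2)],0,vmax=30)
```

```text
{'clock': 18.775, 'qpos': [-0.511, 0.271, 1.744, 0.0, 1.13, -0.584], 'eef_pos': [499.707, -278.51, 233.6], 'tcp_rot': [-3.139, -0.002, 1.644], 'contact_force': [0.849, -0.927, -3.181], 'wrist_torque': [-0.016, 0.001, -0.0], 'opening': 0.135}
[[0,[-0.3,0.2,25.9],[-0.04,-0.03,-0.01]],[0,[-0.3,0.2,25.9],[-0.04,-0.03,-0.01]],[0,[-0.3,0.1,25.9],[-0.04,-0.03,-0.01]],[0,[-0.3,0.1,25.9],[-0.04,-0.03,-0.01]],[0,[0.0,-0.0,20.0],[0.0,0.0,0.0]],[0,[0.0,-0.0,20.0],[0.0,0.0,0.0]]]
```

>>> servo_tool --rows '[[0,[-0.3,0.1,26],[0,0,0]],[0,[-0.3,0.1,26],[0,0,0]],[0,[-0.3,0.1,26],[0,0,0]],[0,[-0.2,0.1,26],[0,0,0]],[0,[0,0,20],[0,0,0]],[0,[0,0,18],[0,0,0]],[0,[0,0,0],[0,0,0]]]'

```text
clock: 19.65
eef_pos: [500.2, -279.3, 91.9]
tcp_rot: [-3.139, -0.002, 1.645]
contact_force: [1.5, -0.5, -2.7]
opening: 0.136
```

>>> servo_tool --rows '[[0,[0,0,4],[0,0,0]],[0,[0,0,4],[0,0,0]],[0,[0,0,2],[0,0,0]],[0,[0,0,0],[0,0,0]]]'

```text
clock: 20.15
eef_pos: [500.7, -280.3, 83.0]
tcp_rot: [-3.141, -0.0, 1.645]
contact_force: [-2.1, -1.0, -2.8]
opening: 0.138
```

>>> servo_tool --rows '[[0,[0,0,2],[0,0,0]],[0,[0,0,2],[0,0,0]],[0,[0,0,0.7],[0,0,0]],[0,[0,0,0],[0,0,0]]]'

```text
clock: 20.65
eef_pos: [500.7, -280.2, 78.5]
tcp_rot: [-3.141, -0.0, 1.644]
contact_force: [-5.0, -0.3, 4.1]
opening: 0.138
```

Seated at the original height with contact; release and rise.

>>> servo_tool --rows '[[30,[0,0,0],[0,0,0]],[85,[0,0,0],[0,0,0]],[85,[0,0,0],[0,0,0]],[85,[0,0,0],[0,0,0]],[85,[0,0,0],[0,0,0]],[85,[0,0,0],[0,0,0]],[85,[0,0,0],[0,0,0]]]' --force 40

```text
clock: 21.52
eef_pos: [501.2, -280.3, 78.4]
tcp_rot: [-3.142, 0.0, 1.644]
contact_force: [0.5, -0.5, -0.4]
opening: 0.993
```

>>> servo_tool --rows '[[85,[0,0,-15],[0,0,0]],[85,[0,0,-30],[0,0,0]],[85,[0,0,-45],[0,0,0]],[85,[0,0,-50],[0,0,0]],[85,[0,0,-50],[0,0,0]],[85,[0,0,0],[0,0,0]]]'

```text
clock: 22.28
eef_pos: [503.3, -281.5, 274.0]
tcp_rot: [3.134, 0.005, 1.644]
contact_force: [-0.0, 0.2, -0.3]
opening: 0.993
```

Run:
```python
from h import *
s=st();cal=get_calibration("wrist");im=grab_frame("wrist")
cv2.imwrite("pics/l.png",im)
rows([((425,-60,300),100),((440,185,290),112)],85)
```

```text
{'clock': 22.275, 'qpos': [-0.513, 0.235, 1.698, -0.0, 1.2, -0.586], 'eef_pos': [503.278, -281.503, 273.988], 'tcp_rot': [3.134, 0.005, 1.644], 'contact_force': [-0.024, 0.181, -0.278], 'wrist_torque': [-0.02, 0.002, 0.072], 'opening': 0.993}
[[85,[45.2,-12.1,-5.9],[0.05,0.03,-1.16]],[85,[45.4,-11.2,-5.9],[0.05,0.03,-1.16]],[85,[45.6,-10.3,-5.8],[0.05,0.03,-1.16]],[85,[45.8,-9.4,-5.8],[0.05,0.03,-1.16]],[85,[46.0,-8.4,-5.8],[0.05,0.03,-1.16]],[85,[47.7,11.5,2.0],[0.0,0.0,-2.4]],[85,[47.2,13.5,2.0],[0.0,0.0,-2.4]],[85,[46.6,15.4,2.0],[0.0,0.0,-2.4]]]
[[85,[45.9,17.4,2.0],[0.0,0.0,-2.4]],[85,[45.2,19.3,2.0],[0.0,0.0,-2.4]]]
```

View pics/l.png

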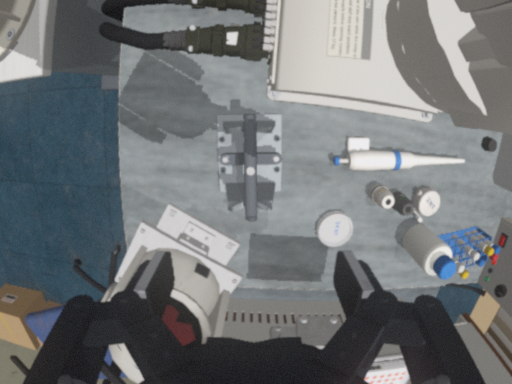

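>>> servo_tool --rows '[[85,[45.2,-12.1,-5.9],[0,0,-1.16]],[85,[45.4,-11.2,-5.9],[0,0,-1.16]],[85,[45.6,-10.3,-5.8],[0,0,-1.16]],[85,[45.8,-9.4,-5.8],[0,0,-1.16]],[85,[46,-8.4,-5.8],[0,0,-1.16]],[85,[47.7,11.5,2],[0,0,-2.4]],[85,[47.2,13.5,2],[0,0,-2.4]],[85,[46.6,15.4,2],[0,0,-2.4]]]'

```text
clock: 23.32
eef_pos: [432.3, 88.8, 290.8]
tcp_rot: [-3.14, -0.0, 1.873]
contact_force: [1.7, -0.9, -0.4]
opening: 0.997
```

>>> servo_tool --rows '[[85,[45.9,17.4,2],[0,0,-2.4]],[85,[45.2,19.3,2],[0,0,-2.4]],[85,[0,0,0],[0,0,0]],[85,[0,0,0],[0,0,0]]]'

```text
clock: 23.82
eef_pos: [438.5, 185.0, 286.8]
tcp_rot: [-3.14, 0.0, 1.956]
contact_force: [-0.8, -0.3, 0.5]
opening: 0.993
```

Run:
```python
from h import *
st();cal=get_calibration("wrist");im=grab_frame("wrist")
for n in("cap_centre","bottle_centre"):
    for d in boxes_of("wrist",n)[:1]: print(n,round(d["conf"],2),np.round(c2w("wrist",d["centre"],np.array(cal["world_to_cam"]))[:3]))
t=trace("wrist","ring");C=[]
m=t[0]["mask"].astype(np.uint8);cs,_=cv2.findContours(m,cv2.RETR_CCOMP,cv2.CHAIN_APPROX_NONE)
for c in cs:
    if 15<cv2.contourArea(c)<150: C.append(np.mean([ray("wrist",p[0],cal,70) for p in c],0)[:2])
C=np.array(C);c=C.mean(0);print(c,[np.degrees(np.arctan2(*(p-c)[::-1])) for p in C])
```

```text
{'clock': 23.825, 'qpos': [0.396, 0.063, 1.873, -0.0, 1.207, 0.012], 'eef_pos': [438.515, 184.956, 286.765], 'tcp_rot': [-3.14, 0.0, 1.956], 'contact_force': [-0.845, -0.299, 0.468], 'wrist_torque': [-0.019, 0.004, -0.027], 'opening': 0.993}
cap_centre 0.7 [610. 168.  14.]
bottle_centre 0.65 [636. 237. 108.]
[454.6719323  175.11058171] [np.float64(-23.909397483511366), np.float64(-113.23224053138374), np.float64(157.06718489182563), np.float64(66.81520064590512)]
```

```bash
python3 -c "
from rig import sign_off
print(sign_off())"
```

```text
the job is handed in; nothing more can be done
None
```

I turned the retaining ring home with the spanner, hung the spanner back on its stand, and handed the job in at about 24 s. The sign-off call reports no verdict.

- **Engaging:** I took the spanner from the stand and lowered it until upward contact force appeared at the height where the cross bar should rest on the ring. I take that as both pins fully in.
- **Turning:** I turned the ring clockwise until the torque jumped from about 0.3 to 2.4 N m, then stayed there with a little more turn. That is the stop. I backed off 2° and lifted out. The glass should not have been touched: the pins and cross bar stayed above it and on the outer circle throughout.
- **Ring check:** From above, the holes have moved about 124° (2.17 rad), within the stated 1.7 to 2.4 rad.
- **One disagreement:** The tool turned about 8° more than the ring did. I put this down to hole play plus elastic twist in the grip, which fits the torque readings. At most 2° of it could be the ring moving back, and I judge it did not.
- **Spanner:** The picture shows it hanging in both notches at its original height.
- **Bystanders:** The cap was found within 2 mm of where it started. The bottle came out within about 7 mm, close to the detector's scatter, and I never moved near it.
- **Arm:** It finished clear, about 290 mm up, gripper open and touching nothing.

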